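Try a wheel-lock key in the rotary gauge

ROBOT

A 6-joint arm with a two-finger parallel gripper is mounted at the origin on the work surface. World frame = base frame: x ahead of the robot, y to its left, z up, the work surface at z = 0. Lengths are in m, angles in rad, forces in N, time in s.
With the tool pointing down it reaches from about 0.3 to 0.775 m from the base axis. Payload 14.6 kg.
Tool frame: the origin (TCP) lies at the very end of the fingers, on their centre line; the grasp point (between the pads) lies 19 mm behind it; z points along the fingers, x is the direction in which the jaws open and shut, and the axes are right-handed (so a half turn about z gives the same grasp; the last joint's range is limited). The gripper opens to 94 mm and grips with 3 to 60 N. Pads are 16 mm wide; open, the fingers measure 119 mm over their backs; the gripper's body (75 mm by 177 mm) begins 78 mm behind the grasp point.
Start: joints at [-1.401, 0.3, 1.521, -0, 1.321, -0.067], TCP at [0.129, -0.535, 0.205] pointing down, gripper open.
Joint ranges: [-3.03, 3.03], [-0.79, 2.21], [0.23, 2.52], [-1.04, 4.18], [0, 3.07], [-2.55, 2.55]. Speed limits (rad/s): [2.22, 2.22, 2.57, 3.14, 3.14, 3.14].

INTERFACE

Orientations are given as [roll, pitch, yaw] about the fixed x, y, z axes, in that order (R = Rz(yaw) Ry(pitch) Rx(roll)).
In Python, from station import ctrl gives the robot as it stands.
- The arm moves only by the shell command python3 -m inch 'ROWS' [FORCE]. ROWS is JSON, one flat list of numbers, 7 for each row, row after row: the shift along the tool's x, y, z in cm, then the turn, a rotation vector about the tool's x, y, z in rad, then the opening, from 0 (shut) to 1 (fully open). In form: [tx, ty, tz, wx, wy, wz, claw, tx, ty, tz, wx, wy, wz, claw, ...]. A call has 1 to 20 rows; each row shifts and turns the commanded pose from where the row before left it, along the tool's axes as they then stand; what a row does not reach is not made up. A row lasts 1/8 s, in which the tool goes at most 62.5 mm and 10.7 degrees, less where a joint would pass 70% of its speed; a pose out of reach is approached as far as the arm can. A call is refused whole if a number of a shift passes 6.25 or a number of a turn 0.188, either way. A call with a gripper value outside its range is refused whole. The fingers move at their own pace and stop on an object; FORCE is the grip in N (left out, the last holds). Time passes only in rows, so rows that do not move let the fingers close. It gives the time, the measured TCP pose, the force and the opening at its end, in the units of the state.
- ctrl.get_obs(): the state, without advancing time (a new reading comes with each control period).
- ctrl.camera(name): name is "scene" or "top" or "wrist"; returns (picture, depth): 420x560x3 uint8, red, green, blue; 420x560 float32, m along the optical axis (not along the pixel's ray), 0 where there is no reading.
- ctrl.camera_params(name): a dict with "vertical_fov" (degrees; the focal length in pixels is half the picture's height over the tangent of half this angle, whatever the lens; pixels are square), "cx", "cy" (the principal point, pixels), "camera_from_world" (4x4, takes a point from world to camera coordinates); the wrist camera has in their place "mount" (4x4, takes a point from camera to tool coordinates, whose origin is the TCP and whose axes are the tool frame's). Camera axes: x right, y down, z forward; pixel columns grow to the right and rows downward; lengths in m; the calibration is good to about 2 mm. A picture is of the moment at which its call begins: read the wrist's pose just before it. camera_params takes no time and is no camera call.
- ctrl.hand_in(): hands the job in, once; it reports no verdict.
Trained networks look in the newest picture that a camera, given by its name, has taken for a name from the list of things; names that differ only in an ending like _2 or _b are one class to them, and where a whole thing is asked for, a point or a joint stands for the part that bears it (a point fixed in the world has none). Each returns a list of dicts, best first, with "score" (0 to 1); they miss things now and then, are a little off and sometimes report something else, mostly with a low value. They report only what shows in the picture. A call takes as long as a camera call.
- ctrl.spot_in(camera, label): "bbox" ([centre column, centre row, width, height] in pixels, round what is visible of it).
- ctrl.place_of(camera, label): "centre" ([column, row] in pixels: a listed point, or the origin of a listed thing).
The state is a dict: "time_s": time; "qpos": joint angles; "joint_vel": joint speeds; "tau": joint torques, N m; "ee_pos": TCP position; "eef_rot": TCP orientation; "force": force on the tool from outside, world axes, zero at the start; "moment": the same for the moment, N m; "grip_width": finger opening in m.
Only numpy, scipy, OpenCV 4.12 (cv2) and the standard library are available. Lean on these libraries where they do the work, as an engineer would, in place of code of your own. Each camera call takes 0.05 s, during which the arm holds its last target. There are 200 camera calls.

TASK

Check the customer's six-splined wheel-lock key in the rotary gauge on the service counter. First turn the gauge's disc by its post one click (a quarter turn, anticlockwise seen from above), so that the six-slot cup clicks in at the front nib, and let go of the post; then pick up the six-splined key by its hexagon, turn it until its splines mesh with the cup, slide it home and push it on against the cup's spring floor as far as it goes. Finish still gripping the key and pressing it down fully; leave the other two keys, the bottle and the thermometer where they are.

Things in the scene. Friction and masses are not known exactly. Their poses are not given: they have to be found in the camera images.
- gauge: Fixed key gauge: grey round base 230 mm across, 20 mm high. Origin: centre of its underside, on the disc's axis. Its -x axis points at the front nib (dark block 12 mm wide, reaching 141 mm from the axis), the test position, roughly facing the robot. A clear flat guard, up to 70 mm above the counter, covers the rear half (from 20 mm in front of the axis; 200 mm wide).
- turret (a joint): Angle of the disc, rad, growing anticlockwise from above. Detent notches at 0 (start), 1.571 (six-slot cup at the nib) and 3.142, held by a sprung pawl at the rear; each draws the disc in from within 0.14 rad either side, and beyond its humps (0.15 rad either side) pushes it away. Passing a hump takes up to about 9 N at the post; between detents it turns with little friction.
- post_top (a point): Centre of the top of the upright round steel post by which the disc is turned: 16 mm diameter (24 mm foot, 6 mm high), 92 mm from the axis, from the disc's top (32 mm) to 95 mm above the counter. Axes are the disc's. It stands 45 degrees anticlockwise of the six-slot cup: at joint 0 front left seen from the robot, at 1.571 front right.
- recess (a point): Centre of the six-slot cup's mouth, at its rim, 58 mm above the counter, z up; axes turn with the disc. Six slots 9.5 mm wide run every 60 degrees from the bore (radius 13 mm) to radius 19.5 mm; one points along this point's x axis. The sprung floor lies 16 mm below the mouth, and 22 mm when pressed fully.
- plunger (a joint): Sprung brass floor of the six-slot cup: 0 at rest, growing as it is pressed down to its stop at 0.006 m. It begins to yield at 5 N and is on its stop at 11 N, so the key's own weight does not sink it.
- key: Six-splined steel key, 0.24 kg, 80 mm tall, upright on a 4 mm rubber mat, in any of the three keys' places. Origin: centre of its underside. Foot 20 mm high: 22 mm core, six splines 6 mm wide to radius 17.5 mm, every 60 degrees, one along the key's x. Round neck (19 mm) to 42 mm, then hexagon 24 mm across flats from 42 to 80 mm, each flat facing the same way as a spline.
- key_round: Bystander key of the same size and hexagon, with a smooth round foot of 31 mm diameter. Origin: centre of its underside.
- key_square: Bystander key of the same size and hexagon, with a square foot of 26 mm. Origin: centre of its underside.
- sanitiser: Bystander: upright blue bottle with white cap, 70 mm diameter, 190 mm tall. Origin: centre of its underside.
- thermometer: Bystander: white hand-held thermometer lying on its side, body 115 x 42 x 38 mm along its x axis, grip 95 mm long to -y. Origin: under the centre of its body.
- disc (a point): Centre of the top of the gauge's aluminium disc, 32 mm above the counter; the axes turn with the disc. 210 mm across. It carries four steel cups (54 mm across, rims 58 mm above the counter) a quarter turn apart, centres 62 mm from the axis, each with its own pattern: six slots, square, round, hexagon. The six-slot cup is on the disc's +y axis.

How it is judged:
By the outcome, as a careful person would: the job done as asked, in the order asked, and still so for the second after the job is handed in, while the arm keeps its last pose, push and grip.
It also fails if it takes over 61 s, if anything falls off the work surface, if the arm or the gripper's body presses on something with over 40 N, if the wrist force passes 120 N, or if a joint passes its speed limit or range.

## Working session

There is one attempt and no reset: what is moved stays moved. The work goes in short steps, Python scripts to look and compute and a shell command to move; the robot and the scene stay as the last step left them, time stands still between calls to the robot, and variables do not carry over. Pictures are saved under pics/ and viewed, about 8 in all and at most 12, crops included, and the job is handed in when it is done.

```bash
ls; mkdir -p pics
cat > h.py <<'E'
import numpy as np, cv2
from station import ctrl
from scipy.spatial.transform import Rotation as R
def tool():
    o=ctrl.get_obs(); T=np.eye(4); T[:3,:3]=R.from_euler('xyz',o['eef_rot']).as_matrix(); T[:3,3]=o['ee_pos']; return T
def cam(n):
    """returns world_from_camera, f, cx, cy"""
    p=ctrl.camera_params(n); f=210/np.tan(np.radians(p['vertical_fov'])/2)
    W=tool()@np.array(p['mount']) if n=='wrist' else np.linalg.inv(np.array(p['camera_from_world']))
    return W,f,p['cx'],p['cy']
def shot(n,fn=None):
    c=cam(n); im,d=ctrl.camera(n)
    if fn: cv2.imwrite('pics/'+fn,im[:,:,::-1])
    return im,d,c
def ray(c,px):
    W,f,cx,cy=c; v=W[:3,:3]@np.array([(px[0]-cx)/f,(px[1]-cy)/f,1]); return W[:3,3],v
def atz(c,px,z):
    o,v=ray(c,px); return o+v*(z-o[2])/v[2]
def proj(c,P):
    W,f,cx,cy=c; q=np.linalg.inv(W)@np.r_[P,1]; return np.array([cx+f*q[0]/q[2],cy+f*q[1]/q[2]])
def dpt(c,d,px):
    o,v=ray(c,px); z=d[int(px[1]),int(px[0])]; return o+v*z
def tri(c1,p1,c2,p2):
    A=np.zeros((3,3));b=np.zeros(3)
    for c,p in((c1,p1),(c2,p2)):
        o,v=ray(c,p); v=v/np.linalg.norm(v); M=np.eye(3)-np.outer(v,v); A+=M;b+=M@o
    return np.linalg.solve(A,b)
E
python3 - <<'E'
from h import *
np.set_printoptions(precision=4,suppress=True)
C={}
for n in('scene','top'):
    im,d,c=shot(n,n+'0.png'); C[n]=c
    print(n,c[0].round(3).tolist(),c[1])
    for l in('gauge','post_top','recess','key','key_round','key_square','disc','sanitiser','thermometer'):
        for r in ctrl.place_of(n,l)[:2]: print(l,np.round(r['centre'],1),round(r['score'],2),dpt(c,d,np.clip(r['centre'],0,[559,419])))
print(ctrl.get_obs())
E
cd pics; python3 -c "
import cv2;a=cv2.imread('scene0.png');b=cv2.imread('top0.png')
print(a.shape)"
```

```text
pics
scene [[0.005, 0.782, -0.624, 1.107], [1.0, -0.009, -0.004, -0.041], [-0.009, -0.624, -0.782, 0.749], [0.0, 0.0, 0.0, 1.0]] 412.09542921355563
gauge [368.1 232.7] 0.78 [0.6223 0.1351 0.0699]
post_top [401.7 185.4] 0.73 [0.5158 0.2179 0.0931]
recess [400.2 219.3] 0.87 [0.588  0.2066 0.0686]
key [258.8 186.6] 0.77 [ 0.4522 -0.0924  0.0231]
key [366.6 234.2] 0.69 [0.6252 0.1319 0.0687]
key_round [165.6 176.3] 0.75 [ 0.4216 -0.3171  0.0292]
key_square [210.5 183.1] 0.92 [ 0.4353 -0.2092  0.0184]
key_square [404.4 188.5] 0.44 [0.5253 0.2216 0.0938]
sanitiser [115.2 294.4] 0.61 [ 0.7459 -0.352   0.0516]
thermometer [234.7 305.2] 0.6 [ 0.7616 -0.1289  0.0347]
top [[0.023, -0.989, 0.144, 0.424], [-1.0, -0.021, 0.015, -0.065], [-0.012, -0.144, -0.989, 1.083], [0.0, 0.0, 0.0, 1.0]] 459.65321706566414
gauge [194.9 203.2] 0.68 [0.5686 0.1439 0.0677]
gauge [419.  150.8] 0.63 [ 0.6932 -0.3521  0.0895]
post_top [154.6 220.4] 0.67 [0.5327 0.2454 0.0216]
recess [163.2 194.2] 0.58 [0.5874 0.2161 0.0684]
key [295.9 263.7] 0.49 [ 0.4404 -0.0858  0.0045]
key_round [400.2 277. ] 0.63 [ 0.4155 -0.3221  0.0257]
key_square [349.1 272. ] 0.61 [ 0.4241 -0.2001  0.0738]
disc [197.3 198.8] 0.72 [0.5778 0.1379 0.073 ]
sanitiser [416.6 151.5] 0.7 [ 0.6973 -0.3529  0.0678]
thermometer [321.  137.3] 0.85 [ 0.7352 -0.1386  0.0377]
{'time_s': 1.0, 'qpos': array([-1.4006,  0.2999,  1.521 , -0.    ,  1.3207, -0.0666]), 'joint_vel': array([0.0012, 0.0008, 0.0013, 0.0003, 0.0008, 0.0009]), 'tau': array([  0.0021, -53.1664, -35.2917,   0.071 ,   0.0214,  -0.    ]), 'ee_pos': array([ 0.129 , -0.5346,  0.2054]), 'eef_rot': array([ 3.1416,  0.    , -1.3341]), 'force': array([-0.2741,  0.5231,  0.152 ]), 'moment': array([-0.0031,  0.0393, -0.0628]), 'grip_width': 0.09389731712602097}
(420, 560, 3)
```

View pics/top0.png

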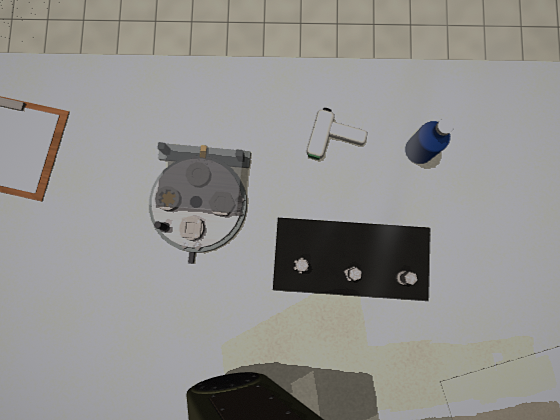

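View pics/scene0.png

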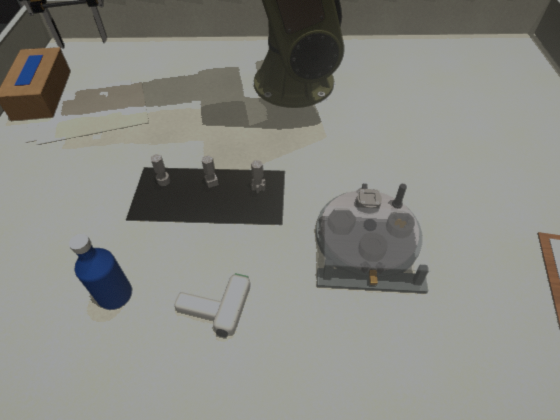

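The top view shows the gauge at about (197,199), with its nib at (191,257) and the post at about (160,226). The three keys are on the mat at (301,265), (354,273) and (408,277). In the scene view, the splined foot is the key at (258,186), nearest the gauge. Next I'll work out positions from both views.

Run:
```python
from h import *
np.set_printoptions(precision=4,suppress=True)
s,t=cam('scene'),cam('top')
print('post',tri(s,(401.7,185.4),t,(154.6,220.4)),atz(s,(401.7,185.4),.095),atz(t,(154.6,220.4),.095))
print('recess',tri(s,(400.2,219.3),t,(163.2,194.2)),atz(s,(400.2,219.3),.058),atz(t,(163.2,194.2),.058))
print('disc',atz(t,(197.3,198.8),.032),'gauge',atz(s,(368.1,232.7),0),atz(t,(194.9,203.2),0))
print('key',tri(s,(258.8,186.6),t,(295.9,263.7)),atz(s,(258.8,186.6),.004),atz(t,(295.9,263.7),.004))
print('nib',atz(t,(191,260),.02))
print('mat', np.array(ctrl.camera_params('wrist')['mount']), ctrl.camera_params('wrist')['vertical_fov'])
```

```text
post [0.5239 0.2179 0.1028] [0.5174 0.2172 0.095 ] [0.5252 0.224  0.095 ]
recess [0.5869 0.2116 0.0678] [0.58   0.2104 0.058 ] [0.589 0.219 0.058]
disc [0.5841 0.1461 0.032 ] gauge [0.5724 0.1532 0.    ] [0.5782 0.1578 0.    ]
key [ 0.4405 -0.0895  0.0103] [ 0.435  -0.0937  0.004 ] [ 0.4404 -0.0858  0.004 ]
nib [0.4431 0.156  0.02  ]
mat [[ 1.     -0.0012  0.0003 -0.0003]
 [ 0.001   0.9584  0.2854 -0.0843]
 [-0.0006 -0.2854  0.9584 -0.1791]
 [ 0.      0.      0.      1.    ]] 67.13799297291949
```

```bash
python3 -m inch '[-0.5,-5.3,-0.7,0,0,-0.1,1,-0.5,-5.3,-0.7,0,0,-0.1,1,-0.5,-5.3,-0.7,0,0,-0.1,1,-0.5,-5.3,-0.7,0,0,-0.1,1,-0.5,-5.3,-0.7,0,0,-0.1,1,-0.5,-5.3,-0.7,0,0,-0.1,1,-0.5,-5.3,-0.7,0,0,-0.1,1,-0.5,-5.3,-0.7,0,0,-0.1,1,-0.5,-5.3,-0.7,0,0,-0.1,1,-0.5,-5.3,-0.7,0,0,-0.1,1,-0.5,-5,-0.7,0,0,-0.1,1,0,0,0,0,0,0,1]' 20
python3 - <<'E'
from h import *
np.set_printoptions(precision=4,suppress=True)
im,d,c=shot('wrist','w1.png')
for l in('key','key_round','key_square'):
    for r in ctrl.place_of('wrist',l)[:2]: print(l,np.round(r['centre'],1),round(r['score'],2),atz(c,r['centre'],.004))
np.save('w1d.npy',d); import pickle; pickle.dump(c,open('w1c.pkl','wb'))
E
```

```text
time_s: 2.5
ee_pos: [0.5041, -0.1238, 0.2831]
eef_rot: [-3.141, -0.001, -0.229]
force: [-0.8, -1.0, 0.4]
grip_width: 0.094
key [219.3 171.9] 0.65 [ 0.4338 -0.0912  0.004 ]
key_round [249.  310.9] 0.84 [ 0.4183 -0.3245  0.004 ]
key_square [230.2 247.6] 0.84 [ 0.4179 -0.2086  0.004 ]
```

View pics/w1.png

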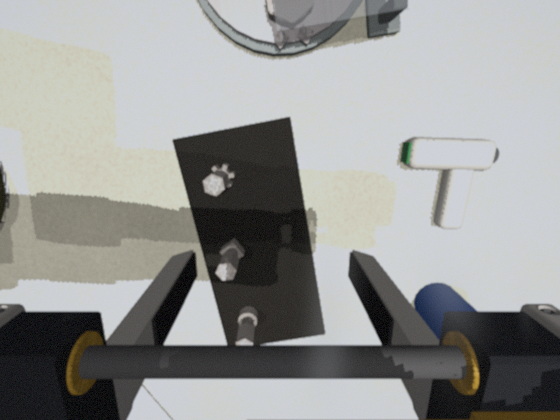

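The splined key is confirmed at (219,172) in the wrist view, with the square key at (230,247) and the round one at (248,311). I'm moving on to the gauge.

```bash
python3 -m inch '[-0.98,-4.19,0.4,0,0,-0.127,1,-0.43,-4.28,0.4,0,0,-0.127,1,0.11,-4.3,0.4,0,0,-0.127,0.5,0.65,-4.25,0.4,0,0,-0.127,0.5,1.18,-4.13,0.4,0,0,-0.127,0.5,1.7,-3.95,0.4,0,0,-0.127,0.5,2.19,-3.7,0.4,0,0,-0.127,0.5,2.64,-3.4,0.4,0,0,-0.127,0.5,0,0,0,0,0,0,0.5,0,0,0,0,0,0,0.5]'
python3 - <<'E'
from h import *
np.set_printoptions(precision=4,suppress=True)
im,d,c=shot('wrist','w2.png')
for l,z in(('post_top',.095),('recess',.058),('disc',.032),('gauge',0)):
    for r in ctrl.place_of('wrist',l)[:2]: print(l,np.round(r['centre'],1),round(r['score'],2),atz(c,r['centre'],z),dpt(c,d,r['centre']))
np.save('w2d.npy',d); import pickle; pickle.dump(c,open('w2c.pkl','wb'))
E
```

```text
time_s: 3.95
ee_pos: [0.5056, 0.2166, 0.2503]
eef_rot: [3.142, 0.0, 0.78]
force: [0.4, 0.1, 0.4]
grip_width: 0.0468
post_top [281.8 208.5] 0.63 [0.5181 0.2195 0.095 ] [0.5179 0.2197 0.0958]
recess [316.7 242.6] 0.65 [0.5884 0.2127 0.058 ] [0.5838 0.2148 0.0702]
disc [271.5 259.2] 0.91 [0.5721 0.1484 0.032 ] [0.56   0.1608 0.0706]
gauge [274.2 252. ] 0.61 [0.5769 0.149  0.    ] [0.5674 0.1583 0.0313]
```

View pics/w2.png

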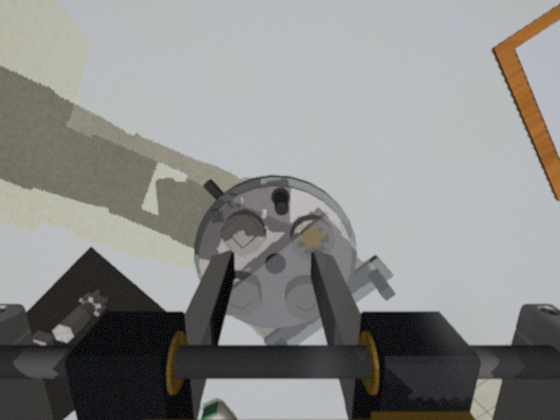

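```bash
python3 -m inch '[1.09,0.66,0,0,0,0,0.5,0,0,4,0,0,0,0.5,0,0,4,0,0,0,0.5,0,0,4,0,0,0,0.5,0,0,4,0,0,0,0.5,0,0,3,0,0,0,0.5,0,0,0,0,0,0,0.3,0,0,0,0,0,0,0,0,0,0,0,0,0,0,0,0,0,0,0,0,0]' 20
```

```text
time_s: 5.45
ee_pos: [0.5179, 0.2205, 0.0617]
eef_rot: [3.141, -0.001, 0.782]
force: [-2.5, -4.6, 5.1]
grip_width: 0.0159
```

```bash
python3 -m inch '[-0.8,0,0,0,0,-0.0873,0,-0.8,0,0,0,0,-0.0873,0,-0.8,0,0,0,0,-0.0873,0,-0.8,0,0,0,0,-0.0873,0,-0.8,0,0,0,0,-0.0873,0,-0.8,0,0,0,0,-0.0873,0,0,0,0,0,0,0,0]'
python3 - <<'E'
from h import *
p=tool()[:2,3]; A=np.array([.5766,.151]); print(p-A,np.hypot(*(p-A)),np.degrees(np.arctan2(*(p-A)[::-1])))
E
```

```text
time_s: 6.32
ee_pos: [0.4904, 0.1814, 0.0616]
eef_rot: [-3.139, -0.0, 1.307]
force: [-17.7, 6.0, 13.5]
grip_width: 0.0154
[-0.08617746  0.03043255] 0.09139307671841511 160.54993051336027
```

```bash
python3 -m inch '[0,-0.2,0,0,0,0,0,0,0,0,0,0,0,0]' 12
```

```text
time_s: 6.58
ee_pos: [0.4908, 0.1814, 0.0616]
eef_rot: [3.14, -0.001, 1.306]
force: [-0.6, -0.4, 8.3]
grip_width: 0.0157
```

```bash
python3 -m inch '[-0.8,-0.035,0,0,0,-0.0873,0,-0.8,-0.035,0,0,0,-0.0873,0,-0.8,-0.035,0,0,0,-0.0873,0,-0.8,-0.035,0,0,0,-0.0873,0,-0.8,-0.035,0,0,0,-0.0873,0,-0.8,-0.035,0,0,0,-0.0873,0,0,0,0,0,0,0,0]'
```

```text
time_s: 7.45
ee_pos: [0.4862, 0.1336, 0.0616]
eef_rot: [3.14, 0.0, 1.83]
force: [-4.1, -2.5, 10.4]
grip_width: 0.0158
```

```bash
python3 -m inch '[-0.8,-0.05,0,0,0,-0.0873,0,-0.8,-0.05,0,0,0,-0.0873,0,-0.8,-0.05,0,0,0,-0.0873,0,-0.8,-0.05,0,0,0,-0.0873,0,-0.8,-0.04,0,0,0,-0.0873,0,-0.8,-0.04,0,0,0,-0.0873,0,0,0,0,0,0,0,0,0,0,0,0,0,0,0]'
python3 - <<'E'
from h import *
from scipy.optimize import least_squares
P=np.array([[.5179,.2205],[.4908,.1814],[.4862,.1336],tool()[:2,3]])
r=least_squares(lambda a:np.hypot(*(P-a).T)-.092,[.5766,.151]); print(r.x,r.fun)
print(np.degrees(np.arctan2(*(P-r.x).T[::-1])))
E
```

```text
time_s: 8.45
ee_pos: [0.5064, 0.0902, 0.0616]
eef_rot: [3.14, 0.002, 2.352]
force: [3.9, -3.9, 5.6]
grip_width: 0.0157
[0.57682081 0.14954579] [ 2.28858259e-04 -2.70665373e-04  1.30401632e-05  1.23903353e-04]
[ 129.70644739  159.6799951  -170.0203021  -139.89638819]
```

```bash
python3 -m inch '[0,0,0,0,0,0,0.5,0,0,0,0,0,0,0.5,0,0,-3,0,0,0,0.5,0,0,-5,0,0,0,0.5,0,0,-4,0,0,0,0.5,1.14,1.12,0,0,0,0.187,0.5,1.33,0.89,0,0,0,0.187,0.5,1.47,0.63,0,0,0,0.187,0.5,1.56,0.35,0,0,0,0.187,0.5,0,0,0,0,0,0,0.5,0,0,0,0,0,0,0.5]'
python3 - <<'E'
from h import *
np.set_printoptions(precision=4,suppress=True)
im,d,c=shot('wrist','w3.png')
for l,z in(('post_top',.095),('recess',.058),('disc',.032)):
    for r in ctrl.place_of('wrist',l)[:2]: print(l,np.round(r['centre'],1),round(r['score'],2),atz(c,r['centre'],z))
q=proj(c,[.515,.155,.058]).astype(int); print(q)
h=60;x,y=q
cr=cv2.resize(im[max(0,y-h-20):y+h,max(0,x-h-20):x+h+20],None,fx=4,fy=4,interpolation=cv2.INTER_CUBIC); print(max(0,x-h-20),max(0,y-h-20))
cv2.imwrite('pics/w3c.png',cr[:,:,::-1]); import pickle; pickle.dump((c,im,d),open('w3.pkl','wb'))
E
```

```text
time_s: 9.82
ee_pos: [0.5047, 0.1542, 0.1803]
eef_rot: [-3.141, 0.0, 1.61]
force: [-0.2, 0.8, 0.2]
grip_width: 0.0473
post_top [199.7 223.8] 0.72 [0.5092 0.0908 0.095 ]
recess [274.7 223.3] 0.56 [0.518  0.1573 0.058 ]
disc [262.5 266.7] 0.77 [0.5784 0.146  0.032 ]
[272 220]
192 140
```

View pics/w3c.png

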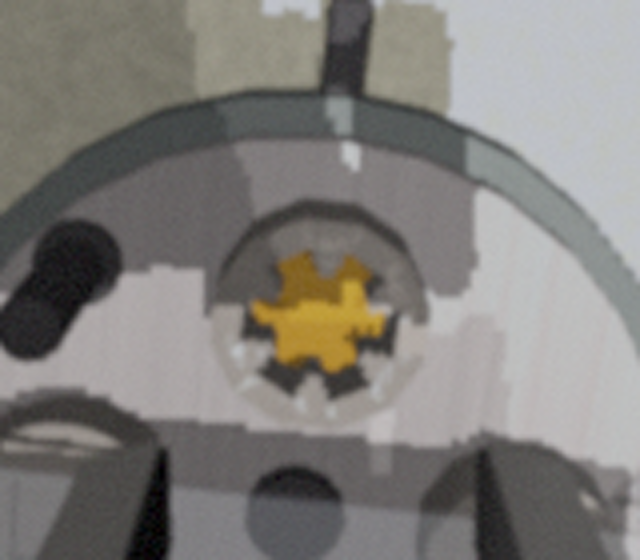

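The six-slot cup now sits at the nib: its yellow floor is at crop (318,318), in line with the dark nib at the top. Slots point left and right, roughly tangentially, so they run about 85° from world x. Next, the key.

```bash
python3 -m inch '[-3.46,-1.11,0,0,0,0.173,0.6,-3.6,-0.5,0,0,0,0.173,0.6,-3.63,0.13,0,0,0,0.173,0.6,-3.55,0.76,0,0,0,0.173,0.6,-3.37,1.35,0,0,0,0.173,0.6,-3.09,1.91,0,0,0,0.173,0.6,-2.71,2.42,0,0,0,0.173,0.6,0,0,0,0,0,0,0.6,0,0,0,0,0,0,0.6]'
python3 - <<'E'
from h import *
np.set_printoptions(precision=4,suppress=True)
im,d,c=shot('wrist','w4.png')
for l,z in(('key',.004),('key',.084)):
    for r in ctrl.place_of('wrist',l)[:2]: print(l,np.round(r['centre'],1),round(r['score'],2),atz(c,r['centre'],z))
q=proj(c,[.437,-.091,.06]).astype(int); x,y=q
x0,y0=x-60,y-60; print(x0,y0)
cr=cv2.resize(im[y0:y+60,x0:x+60],None,fx=5,fy=5,interpolation=cv2.INTER_CUBIC)
cv2.imwrite('pics/w4c.png',cr[:,:,::-1]); import pickle; pickle.dump((c,im,d),open('w4.pkl','wb'))
# 3D points at hexagon top
D=d; ys,xs=np.mgrid[y0:y+60,x0:x+60]
P=np.array([dpt(c,D,(a,b)) for a,b in zip(xs.ravel(),ys.ravel())])
m=(P[:,2]>.078)&(P[:,2]<.092); print('top pts',m.sum(),P[m].mean(0),P[m].std(0))
pts=P[m][:,:2].astype(np.float32); print(cv2.minEnclosingCircle(pts))
# min-width direction
best=[(a,np.ptp(pts@[np.cos(np.radians(a)),np.sin(np.radians(a))])) for a in range(0,180,3)]
print([(a,round(w*1000,1)) for a,w in best])
E
```

```text
time_s: 11.15
ee_pos: [0.4357, -0.0899, 0.1805]
eef_rot: [-3.142, -0.0, 0.397]
force: [0.4, -0.4, 0.3]
grip_width: 0.0563
key [270.7 205.2] 0.76 [ 0.4378 -0.0978  0.004 ]
key [270.7 205.2] 0.76 [ 0.4302 -0.0786  0.084 ]
212 152
top pts 612 [ 0.4381 -0.0955  0.0838] [0.0065 0.0067 0.0012]
((0.43823888897895813, -0.09603091329336166), 0.013766092248260975)
[(0, np.float64(25.1)), (3, np.float64(25.6)), (6, np.float64(26.0)), (9, np.float64(26.3)), (12, np.float64(26.6)), (15, np.float64(26.8)), (18, np.float64(26.9)), (21, np.float64(27.0)), (24, np.float64(27.0)), (27, np.float64(27.0)), (30, np.float64(26.9)), (33, np.float64(26.8)), (36, np.float64(26.5)), (39, np.float64(26.3)), (42, np.float64(25.9)), (45, np.float64(25.5)), (48, np.float64(25.1)), (51, np.float64(24.6)), (54, np.float64(24.2)), (57, np.float64(24.1)), (60, np.float64(24.6)), (63, np.float64(25.2)), (66, np.float64(25.6)), (69, np.float64(26.1)), (72, np.float64(26.5)), (75, np.float64(26.8)), (78, np.float64(27.0)), (81, np.float64(27.2)), (84, np.float64(27.3)), (87, np.float64(27.3)), (90, np.float64(27.3)), (93, np.float64(27.2)), (96, np.float64(27.0)), (99, np.float64(26.7)), (102, np.float64(26.3)), (105, np.float64(25.9)), (108, np.float64(25.5)), (111, np.float64(25.0)), (114, np.float64(24.6)), (117, np.float64(24.3)), (120, np.float64(24.5)), (123, np.float64(25.0)), (126, np.float64(25.5)), (129, np.float64(25.8)), (132, np.float64(26.2)), (135, np.float64(26.4)), (138, np.float64(26.7)), (141, np.float64(26.8)), (144, np.float64(26.9)), (147, np.float64(26.9)), (150, np.float64(26.9)), (153, np.float64(26.8)), (156, np.float64(26.6)), (159, np.float64(26.4)), (162, np.float64(26.1)), (165, np.float64(25.7)), (168, np.float64(25.3)), (171, np.float64(24.7)), (174, np.float64(24.3)), (177, np.float64(24.6))]
```

View pics/w4c.png

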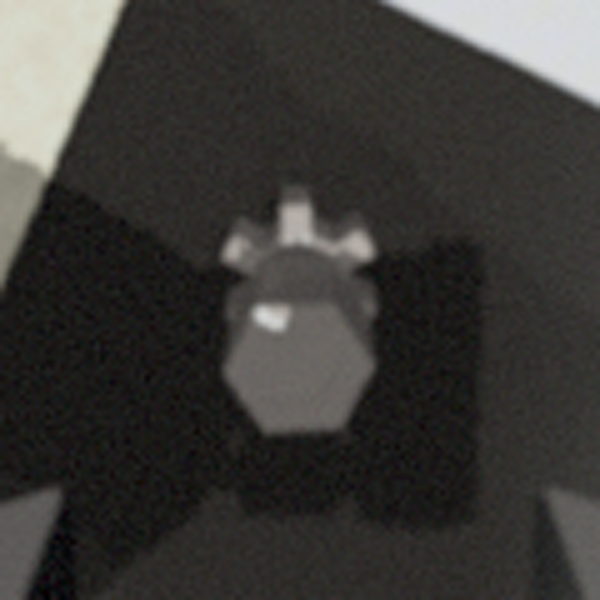

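Top points measured by depth put the hexagon centre at (0.438, -0.0955), height 0.084, with flats facing 56.4° mod 60. The crop shows the splines facing the same way as the flats. I'll grasp at yaw 0.984.

```bash
python3 -m inch '[0,0,0,0,0,-0.147,0.6,0,0,0,0,0,-0.147,0.6,0,0,0,0,0,-0.147,0.6,0,0,0,0,0,-0.146,0.6,-0.34,0.5,0,0,0,0,0.6,0,0,4,0,0,0,0.6,0,0,4,0,0,0,0.6,0,0,4,0,0,0,0.6,0,0,1.25,0,0,0,0.6,0,0,0,0,0,0,0.6,0,0,0,0,0,0,0.3,0,0,0,0,0,0,0,0,0,0,0,0,0,0,0,0,0,0,0,0,0,0,0,0,0,0,0,0]' 50
```

```text
time_s: 13.18
ee_pos: [0.4381, -0.0958, 0.0483]
eef_rot: [3.141, -0.0, 0.981]
force: [-0.8, 0.2, 6.6]
grip_width: 0.0238
```

```bash
python3 -m inch '[0,0,-2,0,0,0,0,0,0,-4,0,0,0,0,0,0,-4,0,0,0,0,0,0,-1.5,0,0,0,0,4.19,-1.26,0,0,0,-0.0833,0,4.28,-0.91,0,0,0,-0.0833,0,4.34,-0.54,0,0,0,-0.0833,0,4.37,-0.18,0,0,0,-0.0833,0,4.37,0.18,0,0,0,-0.0833,0,4.34,0.54,0,0,0,-0.0833,0,0,0,0,0,0,0,0,0,0,0,0,0,0,0]'
python3 - <<'E'
from h import *
np.set_printoptions(precision=4,suppress=True)
im,d,c=shot('wrist','w5.png')
for l,z in(('recess',.058),('post_top',.095),('disc',.032)):
    for r in ctrl.place_of('wrist',l)[:2]: print(l,np.round(r['centre'],1),round(r['score'],2),atz(c,r['centre'],z))
x,y=proj(c,[.515,.155,.09]).astype(int); x0,y0=x-70,y-60; print(x0,y0,proj(c,[.515,.155,.058]))
cr=cv2.resize(im[y0:y+60,x0:x+70],None,fx=5,fy=5,interpolation=cv2.INTER_CUBIC)
cv2.imwrite('pics/w5c.png',cr[:,:,::-1]); import pickle; pickle.dump((c,im,d),open('w5.pkl','wb'))
E
```

```text
time_s: 14.68
ee_pos: [0.5143, 0.1547, 0.1618]
eef_rot: [-3.14, 0.001, 1.481]
force: [1.1, -0.2, -4.2]
grip_width: 0.0234
recess [274.3 220.3] 0.83 [0.5189 0.1564 0.058 ]
post_top [192.6 228. ] 0.77 [0.5081 0.09   0.095 ]
disc [190.1 229. ] 0.29 [0.5283 0.0686 0.032 ]
202 167 [272.4241 216.4555]
```

View pics/w5c.png

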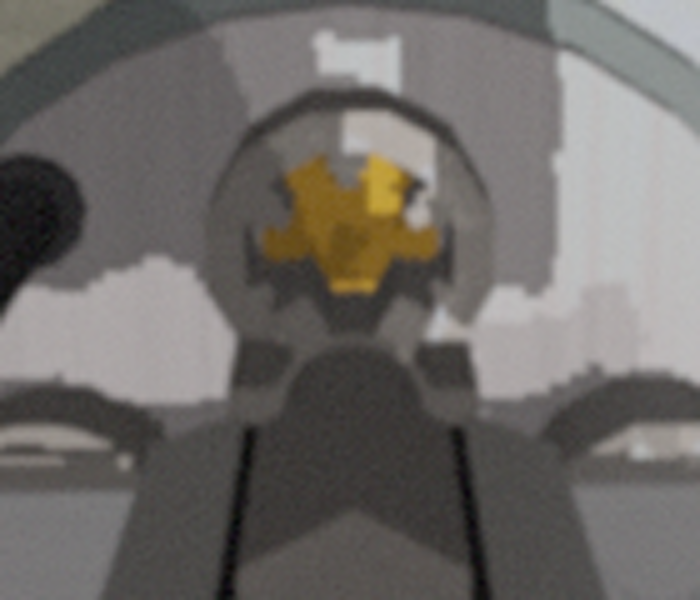

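In the crop, the cup is centred at column 350 (pixel 272), with the left and right slots level, and the key foot hangs below at about (350,380). I'll overlay the predicted outlines to check the fore-aft alignment.

Run:
```python
from h import *
import pickle
out=[]
a=np.linspace(0,2*np.pi,73)
def slots(C,z,r1,r2,w,ang):
    L=[]
    for k in range(6):
        t=ang+k*np.pi/3; u=np.array([np.cos(t),np.sin(t)]); v=np.array([-u[1],u[0]])
        L.append([np.r_[C+u*r+v*s,z] for r,s in((r1,-w/2),(r2,-w/2),(r2,w/2),(r1,w/2))])
    return L
for f,(x0,y0) in(('w3.pkl',(222,165)),('w5.pkl',(222,175))):
    c,im,d=pickle.load(open(f,'rb')); S=7
    cr=cv2.resize(im[y0:y0+85,x0:x0+56*2-55+43],None,fx=S/1.75,fy=S,interpolation=cv2.INTER_CUBIC) if 0 else cv2.resize(im[y0:y0+85,x0:x0+100],None,fx=4*1.0,fy=4.0*1.0,interpolation=cv2.INTER_CUBIC); S=4
    def draw(P,col,cl=True): 
        q=np.array([((proj(c,p)-[x0,y0]+.5)*S) for p in P]).round().astype(np.int32); cv2.polylines(cr,[q],cl,col,1,cv2.LINE_AA)
    C=np.array([.515,.155])
    draw([np.r_[C+.027*np.array([np.cos(t),np.sin(t)]),.058] for t in a],(255,0,0))
    for s in slots(C,.058,.013,.0195,.0095,np.radians(84.9)): draw(s,(0,255,0))
    if f=='w5.pkl':
        T=np.array([.5143,.1547]); z=.1618-.0443
        for s in slots(T,z,.011,.0175,.006,1.481): draw(s,(255,0,255))
        for s in slots(T,z+.02,.011,.0175,.006,1.481): draw(s,(0,255,255))
    out.append(cr)
cv2.imwrite('pics/ov.png',np.hstack(out)[:,:,::-1])
```

```text
(no output)
```

View pics/ov.png

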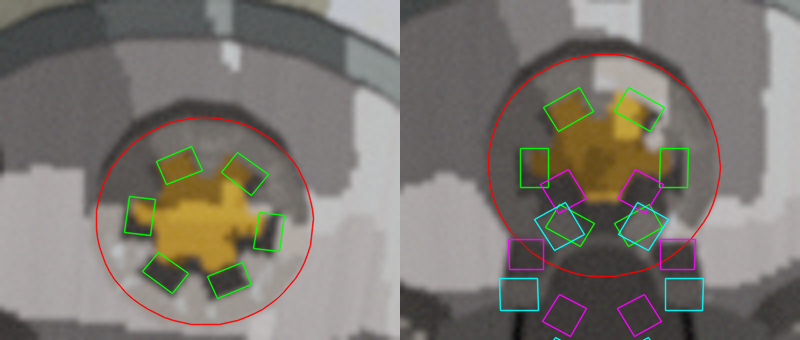

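The outlines agree within about 1 px. The relative correction is about +1 mm forward. I'll apply it and descend to just above the mouth.

```bash
python3 -m inch '[0.05,0.11,2,0,0,0,0,0,0,2,0,0,0,0,0,0,1.4,0,0,0,0,0,0,0,0,0,0,0]'; python3 -m inch '[0,0,0.3,0,0,0,0,0,0,0.3,0,0,0,0,0,0,0.3,0,0,0,0,0,0,0,0,0,0,0]'
```

```text
time_s: 15.38
ee_pos: [0.5156, 0.1552, 0.1083]
eef_rot: [-3.14, 0.0, 1.481]
force: [0.4, -0.4, -1.7]
grip_width: 0.0235
time_s: 15.88
ee_pos: [0.5159, 0.1556, 0.0998]
eef_rot: [-3.141, 0.0, 1.481]
force: [-1.4, 0.3, -3.8]
grip_width: 0.0238
```

No contact force with the foot 2.5 mm below the rim, so the splines have meshed. Continuing down.

```bash
python3 -m inch '[0,0,0.3,0,0,0,0,0,0,0.3,0,0,0,0,0,0,0.3,0,0,0,0,0,0,0.2,0,0,0,0,0,0,0,0,0,0,0]'; python3 -m inch '[0,0,0.2,0,0,0,0,0,0,0.2,0,0,0,0,0,0,0,0,0,0,0]'
```

```text
time_s: 16.5
ee_pos: [0.5159, 0.1556, 0.0888]
eef_rot: [-3.141, 0.0, 1.481]
force: [-0.3, 0.2, -2.6]
grip_width: 0.0235
time_s: 16.88
ee_pos: [0.5161, 0.1556, 0.0852]
eef_rot: [3.141, -0.0, 1.481]
force: [-1.0, -0.6, 2.1]
grip_width: 0.0236
```

```bash
python3 -m inch '[0,0,0.2,0,0,0,0,0,0,0.2,0,0,0,0,0,0,0,0,0,0,0]'; python3 -m inch '[0,0,0.15,0,0,0,0,0,0,0,0,0,0,0]'; python3 -m inch '[0,0,0.15,0,0,0,0,0,0,0,0,0,0,0]' 60
```

```text
time_s: 17.25
ee_pos: [0.5161, 0.1556, 0.0812]
eef_rot: [3.141, -0.0, 1.481]
force: [-2.1, -1.6, 6.7]
grip_width: 0.0239
time_s: 17.5
ee_pos: [0.5162, 0.1556, 0.0803]
eef_rot: [3.141, -0.0, 1.481]
force: [-4.6, -1.6, 11.1]
grip_width: 0.0238
time_s: 17.75
ee_pos: [0.5164, 0.1557, 0.0801]
eef_rot: [3.14, -0.0, 1.481]
force: [-10.5, -3.0, 27.9]
grip_width: 0.0236
```

```bash
python3 -m inch '[0,-0.08,0,0,0,0,0,0,0,0,0,0,0,0,0,0,0,0,0,0,0,0,0,0,0,0,0,0]'
python3 - <<'E'
from h import *
im,d,c=shot('wrist','w6.png')
print(ctrl.place_of('wrist','post_top')[:1],atz(c,ctrl.place_of('wrist','post_top')[0]['centre'],.095))
x,y=proj(c,[.515,.155,.08]).astype(int)
s,_,_=shot('scene')
a=cv2.resize(im[max(0,y-90):y+90,x-90:x+90],(500,500),interpolation=cv2.INTER_CUBIC)
cv2.imwrite('pics/w6c.png',np.hstack([a,cv2.resize(s[140:300,300:396+4],(300,500),interpolation=cv2.INTER_CUBIC)])[:,:,::-1])
E
python3 -c "
from station import ctrl;o=ctrl.get_obs();print(o['force'],o['ee_pos'],o['time_s'])"
```

```text
time_s: 18.25
ee_pos: [0.5162, 0.1557, 0.0802]
eef_rot: [3.138, -0.001, 1.481]
force: [-5.6, -3.3, 24.6]
grip_width: 0.0237
[{'centre': [155.4, 269.2], 'score': 0.78}] [0.50725012 0.08998667 0.095     ]
[-6.68779683 -3.64345629 23.31581149] [0.5162361  0.15569036 0.08015603] 18.45
```

View pics/w6c.png

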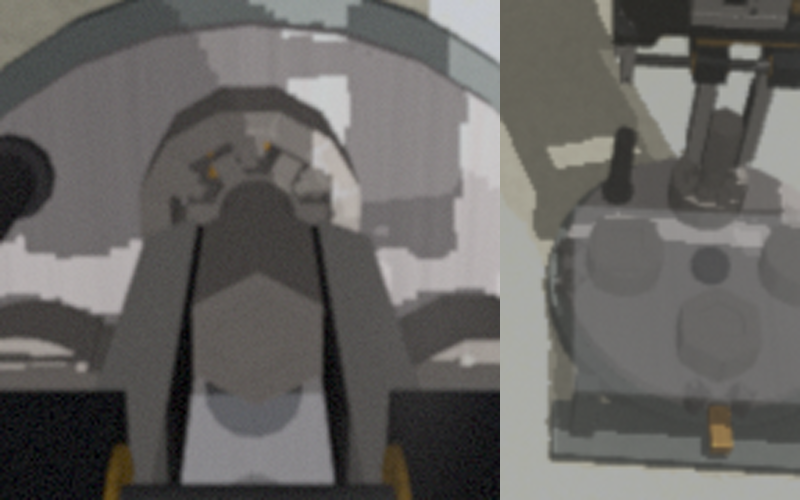

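The picture shows the key's splines down in the cup's slots at about (250,180), the hexagon still between the fingers and the post standing clear at left. The push is steady on the stop, so I'm handing in.

```bash
python3 -c "
from station import ctrl;print(ctrl.hand_in())"
```

```text
the job is handed in; nothing more can be done
None
```

I turned the disc one click by its post, about 90° anticlockwise, and let go; the six-slot cup then stood at the front nib. I then gripped the six-splined key by its hexagon, turned it about 29° to mesh with the slots, and slid it home. I pressed it onto the floor's stop and handed in at 18.5 s, still gripping and pressing.

**Last checks:**
- **Seating:** the tool was at z = 0.0802 m against about 0.0803 m expected with the floor fully pressed. The tool stopped sinking there while the push rose steeply, so the floor is on its stop.
- **Push:** about 23 N down, against the 11 N needed. About 7 N of sideways force remained after I eased it back once.
- **Grip:** the opening was 23.7 mm, which matches the 24 mm hexagon.
- **Picture:** the splines are down in the slots and the post is clear of the gripper.
- **Other objects:** nothing touched the other two keys, the bottle or the thermometer as far as the moves show, but I took no final picture of them.

**Disagreements:**
- The trained network placed the cup up to 4 mm further forward than the centre I got from the post's path. I used the post-based centre plus about 1 mm from the overlay picture, and the key went in without resistance.
- Turning the post briefly pulled about 18 N sideways on the grip. Shifting outward 2 mm cleared it.

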